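# Fetch the yellow pigment jar from behind the squeeze bottles

## Task

The next sheet needs the yellow pigment jar, which is hemmed in at the back of the caddy by the three squeeze bottles. First stand all three bottles aside in the black drip tray, then set the yellow jar in the middle of the white saucer on the felt board, and only after that stand each bottle back in the caddy exactly where it had stood. Keep everything upright, set things down instead of dropping them, and leave the red and blue jars where they are.

Things in the scene. Friction and masses are not known exactly. Their poses are not given: they have to be found in the camera images.
- caddy: White open plastic caddy, fixed, 142 (its x) by 204 mm (y); walls 50 mm high, 4 thick; inner floor 4 mm above its origin. Origin: centre of its underside; +x is the back, away from the robot, yaw within 0.3 rad. Two rows of three things 61 mm apart: back row (x = +30 mm) bottle, yellow jar, bottle; front row (x = -30 mm) jar, bottle, jar.
- drip_tray: Black shallow drip tray with grey ribs (drawn only), fixed, the side area: 128 (its x) by 250 mm (its y), rim 12 mm high, 4 thick, floor 4 mm above its origin. Origin: centre of its underside. It has room for the three bottles in a row along its y, 75 mm apart.
- saucer: Round white saucer, fixed: 84 mm across at the foot, 100 at the rim, 10 mm high, flat well 80 mm wide. It sits on a grey felt board (240 x 230 mm, top 14 mm above the table, with two painted sheets). Origin: centre of its underside; the jar stands 4 mm above it.
- bottle_purple: Purple squeeze bottle, loose, round, upright in the caddy at one of three places. Origin: centre of its underside, z up. Body 54 mm diameter to 98 mm, shoulder narrowing to 108 mm, screw collar of 36 mm diameter from 110 to 140 mm (grip here from above), then a cone nozzle, 20 mm wide at its foot, white tip at 176 mm. 0.2 to 0.38 kg.
- bottle_orange: Orange squeeze bottle, loose, round, upright in the caddy at one of three places. Origin: centre of its underside, z up. Body 54 mm diameter to 98 mm, shoulder narrowing to 108 mm, screw collar of 36 mm diameter from 110 to 140 mm (grip here from above), then a cone nozzle, 20 mm wide at its foot, white tip at 176 mm. 0.2 to 0.38 kg.
- bottle_green: Green squeeze bottle, loose, round, upright in the caddy at one of three places. Origin: centre of its underside, z up. Body 54 mm diameter to 98 mm, shoulder narrowing to 108 mm, screw collar of 36 mm diameter from 110 to 140 mm (grip here from above), then a cone nozzle, 20 mm wide at its foot, white tip at 176 mm. 0.2 to 0.38 kg.
- jar_yellow: Yellow closed pigment jar, loose, round, the one to fetch, in the middle of the caddy's back row with a bottle on either side and one in front, gaps of about 10 mm. Origin: centre of its underside, z up. Off-white body with a yellow band, 48 mm diameter; yellow screw lid, 46 mm diameter, from 42 to 62 mm (its full height). 0.14 kg.
- jar_red: Red closed pigment jar, loose, round, a bystander in a front corner of the caddy; to be left where it is. Origin: centre of its underside, z up. Off-white body with a red band, 48 mm diameter; red screw lid, 46 mm diameter, from 42 to 62 mm (its full height). 0.14 kg.
- jar_blue: Blue closed pigment jar, loose, round, a bystander in the other front corner of the caddy; to be left where it is. Origin: centre of its underside, z up. Off-white body with a blue band, 48 mm diameter; blue screw lid, 46 mm diameter, from 42 to 62 mm (its full height). 0.14 kg.
Mind the look-alikes: they are no part of the job. Of the things that look like the jar_yellow, take the one that is nearest to the robot's base at the start.

How it is judged:
On the way, in this order (a step that is already met when the one before it is completed fails the run):
1. all three bottles stand released in the drip tray while the yellow jar is still in its place (x of bottle_purple in the frame of drip_tray between -0.045 and 0.045 m and y of bottle_purple in the frame of drip_tray between -0.105 and 0.105 m and z of bottle_purple in the frame of drip_tray between -0.002 and 0.01 m and linear speed of each of bottle_purple, bottle_orange, bottle_green below 0.03 m/s and angle between each of bottle_purple, bottle_orange, bottle_green's own z axis and vertical below 0.1 rad and contact force between each of bottle_purple, bottle_orange, bottle_green and the fingers below 0.2 N and x of bottle_orange in the frame of drip_tray between -0.045 and 0.045 m and y of bottle_orange in the frame of drip_tray between -0.105 and 0.105 m and z of bottle_orange in the frame of drip_tray between -0.002 and 0.01 m and x of bottle_green in the frame of drip_tray between -0.045 and 0.045 m and y of bottle_green in the frame of drip_tray between -0.105 and 0.105 m and z of bottle_green in the frame of drip_tray between -0.002 and 0.01 m and distance of jar_yellow from where it was at the start of the episode below 0.02 m), for 0.2 s.
2. the yellow jar stands released in the saucer while the three bottles still stand in the drip tray (horizontal distance between jar_yellow and saucer below 0.015 m and z of jar_yellow in the frame of saucer between -0.002 and 0.01 m and linear speed of each of jar_yellow, bottle_purple, bottle_orange, bottle_green below 0.03 m/s and angle between each of jar_yellow, bottle_purple, bottle_orange, bottle_green's own z axis and vertical below 0.1 rad and contact force between each of jar_yellow, bottle_purple, bottle_orange, bottle_green and the fingers below 0.2 N and x of bottle_purple in the frame of drip_tray between -0.045 and 0.045 m and y of bottle_purple in the frame of drip_tray between -0.105 and 0.105 m and z of bottle_purple in the frame of drip_tray between -0.002 and 0.01 m and x of bottle_orange in the frame of drip_tray between -0.045 and 0.045 m and y of bottle_orange in the frame of drip_tray between -0.105 and 0.105 m and z of bottle_orange in the frame of drip_tray between -0.002 and 0.01 m and x of bottle_green in the frame of drip_tray between -0.045 and 0.045 m and y of bottle_green in the frame of drip_tray between -0.105 and 0.105 m and z of bottle_green in the frame of drip_tray between -0.002 and 0.01 m), for 0.2 s.
At the end, for the whole second after the job is handed in: The yellow jar stands upright in the saucer within 15 mm of its centre; each bottle stands upright in the caddy within 15 mm of where it stood at the start; the red and blue jars are within 15 mm of where they stood; all released and at rest (horizontal distance between jar_yellow and saucer below 0.015 m and z of jar_yellow in the frame of saucer between -0.002 and 0.01 m and linear speed of each of jar_yellow, bottle_purple, bottle_orange, bottle_green below 0.03 m/s and angle between each of jar_yellow, bottle_purple, bottle_orange, bottle_green, jar_red, jar_blue's own z axis and vertical below 0.1 rad and contact force between each of jar_yellow, bottle_purple, bottle_orange, bottle_green and the fingers below 0.2 N and distance of each of bottle_purple, bottle_orange, bottle_green, jar_red, jar_blue from where it was at the start of the episode below 0.015 m); the robot touches nothing.
It fails at once if a bottle or jar tips over (more than 0.6 rad) (angle between any of bottle_purple, bottle_orange, bottle_green, jar_yellow, jar_red, jar_blue's own z axis and vertical above 0.6 rad).
It fails at once if a bottle or the yellow jar is dropped (faster than 0.55 m/s with no finger on it, a fall of over 15 mm) ((linear speed of bottle_purple above 0.55 m/s and contact force between bottle_purple and the fingers below 0.01 N) or (linear speed of bottle_orange above 0.55 m/s and contact force between bottle_orange and the fingers below 0.01 N) or (linear speed of bottle_green above 0.55 m/s and contact force between bottle_green and the fingers below 0.01 N) or (linear speed of jar_yellow above 0.55 m/s and contact force between jar_yellow and the fingers below 0.01 N)).
It fails at once if the red or blue jar is moved more than 25 mm (distance of any of jar_red, jar_blue from where it was at the start of the episode above 0.025 m).
It also fails if it takes over 136 s, if anything falls off the work surface, if the arm or the gripper's body presses on something with over 40 N, if the wrist force passes 120 N, or if a joint passes its speed limit or range.

## Robot

A 6-joint arm with a two-finger parallel gripper is mounted at the origin on the work surface. World frame = base frame: x ahead of the robot, y to its left, z up, the work surface at z = 0. Lengths are in m, angles in rad, forces in N, time in s.
With the tool pointing down it reaches from about 0.225 to 0.875 m from the base axis. Payload 3.4 kg.
Tool frame: the origin (TCP) lies at the very end of the fingers, on their centre line; the grasp point (between the pads) lies 19 mm behind it; z points along the fingers, y is the line along which they close (so a half turn about z gives the same grasp; the last joint's range is limited). The gripper opens to 85 mm and grips with 20 to 120 N. Pads are 22 mm wide; open, the fingers measure 114 mm over their backs; the gripper's body (76 mm by 85 mm) begins 54 mm behind the grasp point. The pads swing forward as they close: fully open they stand 13 mm farther back than shut.
Start: joints at [-1.336, 0.276, 1.505, -0, 1.361, -0.121], TCP at [0.2, -0.539, 0.231] pointing down, gripper open.
Joint ranges: [-2.89, 2.89], [-0.75, 2.08], [0.22, 2.7], [-1.18, 4.32], [0.11, 2.71], [-2.7, 2.7]. Speed limits (rad/s): [2.57, 2.57, 3.14, 3.14, 3.14, 3.14].

## Interface

Orientations are given as a unit quaternion [w, x, y, z].
In Python, from rig import manip gives the robot as it stands. The module is installed in compiled form; this text tells all that it offers.
- The arm moves only by the tool play_rows, never from a script. Its argument "motion" is a list of rows, each a list of 5 numbers: the shift along the tool's x, y, z in units of 40 mm (1.0 is 40 mm), then the turn about the tool's z in units of 10 degrees (1.0 is 10 degrees), then the finger opening in mm, from 0 to 85.4. A call has 1 to 5 rows; each row is the pose to reach, as a shift and turn from the pose commanded when the call began, along the tool's axes at that moment; what a row does not reach only later rows make up. A row lasts 1/8 s, in which the tool goes at most 62.5 mm and 10.7 degrees, less where a joint would pass 70% of its speed; a pose out of reach is approached as far as the arm can. A call with a gripper value outside its range is refused whole. The fingers move at their own pace and stop on an object; "newtons" is the grip in N (left out, the last holds). Time passes only in rows, so rows that repeat a pose let the fingers close. It gives the time, the measured TCP pose, the force, the opening and the grip force at its end, in the units of the state.
- manip.get_state(): the state, without advancing time (a new reading comes with each control period).
- manip.get_image(name): name is "side" or "top" or "wrist"; returns a dict with "img" (400x640x3 uint8, red, green, blue), "range_z" (400x640 float32, m along the optical axis (not along the pixel's ray), 0 where there is no reading), "fx", "fy", "cx", "cy" (pixels), "R" (3x3) and "t" (3): a world point X has camera coordinates R X + t. Camera axes: x right, y down, z forward; pixel columns grow to the right and rows downward; lengths in m; the calibration is good to about 2 mm. The wrist camera is an equidistant fisheye: a pixel r from the principal point sees the ray r / f radians off the axis. A picture is of the moment at which its call begins.
- manip.sign_off(): hands the job in; it is judged then, once.
The state is a dict: "clock": time; "qpos": joint angles; "qd": joint speeds; "effort": joint torques, N m; "position": TCP position; "ee_rot": TCP orientation; "contact_force": force on the tool from outside, world axes, zero at the start; "moment": the same for the moment, N m; "width": finger opening in m; "gripper_force": force on a finger pad.
Only numpy, scipy, OpenCV 4.12 (cv2) and the standard library are available. Lean on these libraries where they do the work, as an engineer would, in place of code of your own. Each camera call takes 0.05 s, during which the arm holds its last target. There are 200 camera calls.

## Working session

There is one attempt and no reset: what is moved stays moved. The work goes in short steps, Python scripts to look and compute and a tool call to move; the robot and the scene stay as the last step left them, time stands still between calls to the robot, and variables do not carry over. Pictures are saved under pics/ and viewed, at most 14 in all, crops included, and the job is handed in when it is done.

Besides the shell and the picture viewer there is one more tool, called after "Call:" as a command line: name --pt "numbers of a row" for each row, then --argument value for the rest. play_rows: Moves the arm, as the interface text tells. Its arguments: {"type":"object","properties":{"motion":{"type":"array","items":{"type":"array","items":{"type":"number"}}},"newtons":{"type":"number"}},"required":["motion"]}

```bash
mkdir -p pics; python3 - <<'E'
from rig import manip
import cv2,numpy as np,pickle
print(manip.get_state())
for n in("top","side"):
    d=manip.get_image(n); pickle.dump(d,open(n+'0.pkl','wb'))
    cv2.imwrite(f'pics/{n}0.png',d['img'][:,:,::-1]); print(n,d['fx'],d['fy'],d['cx'],d['cy'],d['R'],d['t'],-d['R'].T@d['t'])
E
```

```text
{'clock': 0.0, 'qpos': array([-1.33601150e+00,  2.76630143e-01,  1.50611629e+00, -3.67655091e-05,
        1.36069901e+00, -1.20995927e-01]), 'qd': array([-0.00170658, -0.0002023 ,  0.00079696,  0.00223288,  0.00040514,
       -0.00063621]), 'effort': array([-7.63408025e-04, -4.16785741e+01, -2.45807683e+01, -3.39184053e-04,
        1.08696686e-02,  7.91355461e-06]), 'position': array([ 0.20014869, -0.53848857,  0.23042638]), 'ee_rot': array([-9.23876091e-04,  9.84218084e-01,  1.76957353e-01, -7.06243150e-05]), 'contact_force': array([-0.6654616 ,  0.95370592,  0.27044532]), 'moment': array([-0.04400226,  0.0176021 ,  0.00227716]), 'gripper_force': 0.0, 'width': 0.08534781417628312}
top 425.40654926868626 425.40654926868626 323.351990425328 206.5370064853468 [[-2.77102466e-03 -9.99696386e-01  2.44838131e-02]
 [-9.96234466e-01  6.38095051e-04 -8.66976456e-02]
 [ 8.66557000e-02 -2.46318598e-02 -9.95933763e-01]] [-0.01704703  0.57134026  1.04559346] [0.47853498 0.00834849 1.09129306]
side 453.26807187966267 453.26807187966267 317.99373954533024 209.4044344961855 [[-0.79213345 -0.6100047  -0.0204662 ]
 [-0.40543553  0.55095916 -0.72942857]
 [ 0.4562309  -0.56950704 -0.68375076]] [0.44564896 0.26149816 0.86854058] [0.06277904 0.62241313 0.79373025]
```

View pics/top0.png

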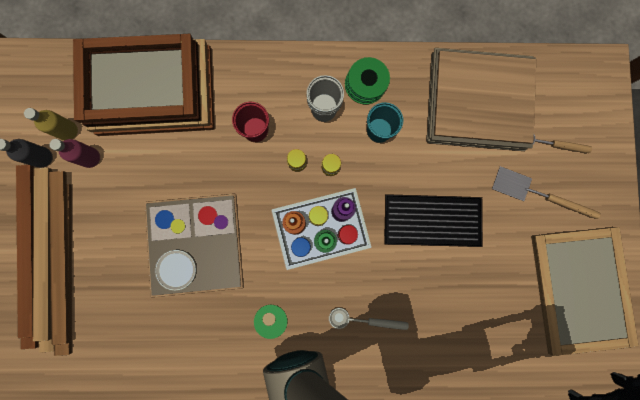

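View pics/side0.png

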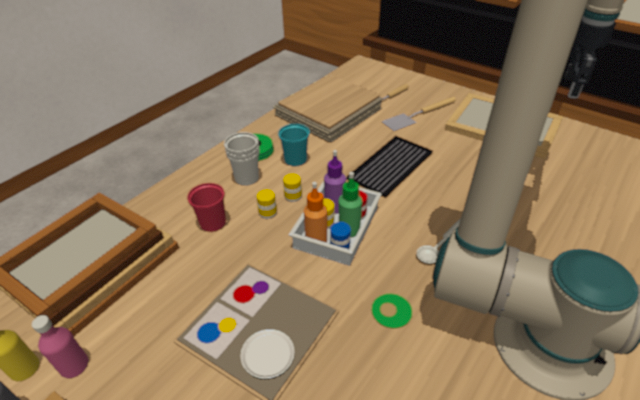

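Top view: caddy at about (321,228), with orange (293,222), yellow (318,215) and purple (344,207) in the back row and blue (301,246), green (326,240) and red (347,234) in front. The tray is at (434,220) and the saucer at (176,270). Two look-alike yellow jars stand farther back at (297,158) and (331,163). The side view shows the same layout.

```bash
cat > h.py <<'E'
import numpy as np,cv2,pickle
def cloud(d):
    h,w=d['range_z'].shape; v,u=np.mgrid[:h,:w]; z=d['range_z']
    c=np.stack([(u-d['cx'])/d['fx']*z,(v-d['cy'])/d['fy']*z,z],-1)
    return (c-d['t'])@d['R']
def plane(d,uv,z):
    r=np.array([(uv[0]-d['cx'])/d['fx'],(uv[1]-d['cy'])/d['fy'],1])@d['R']; o=-d['R'].T@d['t']
    return o+r*(z-o[2])/r[2]
H=lambda d:cv2.cvtColor(d['img'],cv2.COLOR_RGB2HSV)
COL=dict(orange=(5,16),yellow=(24,34),green=(50,80),purple=(130,155),blue=(100,118),red=(172,180))
E
python3 - <<'E'
from h import *
np.set_printoptions(precision=4,suppress=True)
for n in("top","side"):
    d=pickle.load(open(n+'0.pkl','rb')); P=cloud(d); h=H(d)
    print(n)
    reg=(P[...,0]>.36)&(P[...,0]<.57)&(abs(P[...,1])<.14)
    for c,(a,b) in COL.items():
        m=reg&(h[...,0]>=a)&(h[...,0]<=b)&(h[...,1]>110)&(P[...,2]>.03)
        p=P[m]
        if len(p)<5: print(c,len(p));continue
        zt=np.percentile(p[:,2],[50,90,98,100])
        s='';
        for lo,hi in((.05,.072),(.09,.104),(.128,.150)):
            q=p[(p[:,2]>lo)&(p[:,2]<hi)]
            if len(q)>3:
                (cx,cy),r=cv2.minEnclosingCircle(q[:,:2].astype(np.float32)); s+=f' [{lo}] n{len(q)} {cx:.4f} {cy:.4f} r{r:.4f} z{np.median(q[:,2]):.4f}'
        print(c,zt,s)
    # nozzle tips
    m=reg&(P[...,2]>.160)
    k,l,st,ce=cv2.connectedComponentsWithStats(m.astype(np.uint8))
    for i in range(1,k): print('tip',ce[i],st[i,4],P[l==i].mean(0),P[l==i][:,2].max())
    # saucer
    m=((h[...,1]<40)&(h[...,2]>150)).astype(np.uint8)
    k,l,st,ce=cv2.connectedComponentsWithStats(m)
    for i in range(1,k):
        if 300<st[i,4]<8000: q=P[l==i]; print('white',ce[i],st[i],np.median(q,0),q[:,2].min(),q[:,2].max())
    if n=='top':
        m=reg&(P[...,2]>.044)&(P[...,2]<.054)&(h[...,1]<60)&(h[...,2]>120)
        print('caddy rim',cv2.minAreaRect(P[m][:,:2].astype(np.float32)),np.median(P[m][:,2]))
        m=((h[...,2]<60)).astype(np.uint8); m[:,:370]=0;m[:,500:]=0;m[:180]=0;m[260:]=0
        m=cv2.morphologyEx(m,cv2.MORPH_CLOSE,np.ones((9,9)))
        v,u=np.nonzero(m); q=np.array([plane(d,(a,b),.012)[:2] for a,b in zip(u,v)],np.float32)
        print('tray',cv2.minAreaRect(q),np.percentile(P[m>0][:,2],[5,50,95]))
        print('board z',np.median(P[275:285,215:235,2]))
E
```

```text
top
orange [1.0913 1.0913 1.0913 1.0913]  [0.09] n56 0.5286 0.0534 r0.0263 z0.1026 [0.128] n163 0.5290 0.0538 r0.0187 z0.1437
yellow [0.0657 0.0684 0.0704 1.0913]  [0.05] n283 0.5474 -0.0043 r0.0230 z0.0657
green [0.1418 0.1489 1.0913 1.0913]  [0.09] n20 0.4856 -0.0190 r0.0246 z0.1034 [0.128] n164 0.4853 -0.0198 r0.0186 z0.1435
purple [0.1394 0.1471 0.1575 1.0913]  [0.05] n9 0.5460 -0.0499 r0.0164 z0.0618 [0.09] n27 0.5553 -0.0597 r0.0228 z0.1015 [0.128] n121 0.5586 -0.0642 r0.0184 z0.1437
blue [0.066  0.0683 0.0707 1.0913]  [0.05] n278 0.4716 0.0382 r0.0230 z0.0659
red [0.0652 1.0913 1.0913 1.0913]  [0.05] n21 0.4984 -0.0793 r0.0212 z0.0650
tip [101.   0.] 1 [0.4785 0.0083 1.0913] 1.091293061484443
tip [233.   0.] 1 [0.4785 0.0083 1.0913] 1.091293061484443
tip [346.   1.] 1 [0.4785 0.0083 1.0913] 1.091293061484443
tip [352.   1.] 1 [0.4785 0.0083 1.0913] 1.091293061484443
tip [375.   1.] 1 [0.4785 0.0083 1.0913] 1.091293061484443
tip [421.   0.] 1 [0.4785 0.0083 1.0913] 1.091293061484443
tip [630.   1.] 1 [0.4785 0.0083 1.0913] 1.091293061484443
tip [188.   2.] 1 [0.4785 0.0083 1.09
[... 28230 characters left out ...]
588720209304644
white [ 99.1362 155.742 ] [ 75 142  57  27 345] [ 2.3934 -0.2507 -0.7481] -0.7666260392199867 -0.7323372560635125
white [341.3042 228.1479] [289 189  92  65 710] [0.4683 0.0412 0.0503] 0.0010956092311942796 0.7937302450625523
white [ 31.7692 218.4926] [   0  192   87   55 1551] [ 2.1762  0.2467 -0.7488] -0.7650309943491371 0.7937302450625523
white [251.4847 291.2841] [221 268  59  48 947] [0.5364 0.2555 0.0153] 0.01109139572986469 0.7937302450625523
white [216.0373 330.3218] [ 185  303   63   55 1181] [0.5288 0.369  0.0153] 0.01119750044533497 0.7937302450625523
white [266.9632 353.1546] [ 241  329   53   49 2063] [0.4162 0.3457 0.0192] 0.012005824316009125 0.7937302450625523
```

```bash
cat > go.py <<'E'
import sys,numpy as np
from rig import manip
from scipy.spatial.transform import Rotation as R
s=manip.get_state(); q=s['ee_rot']; r=R.from_quat([q[1],q[2],q[3],q[0]]); M=r.as_matrix()
psi=np.degrees(np.arctan2(M[1,0],M[0,0]))
print('t%.2f'%s['clock'],'pos',s['position'].round(4),'psi %.1f tilt %.3f'%(psi,np.arccos(-M[2,2])),'F',s['contact_force'].round(1),'w %.4f g %.1f'%(s['width'],s['gripper_force']))
p=s['position']
for a in sys.argv[1:]:   # successive targets x,y,z ; each printed relative to the CURRENT pose
    t=np.array([float(v) for v in a.split(',')])
    print(a,(M.T@(t[:3]-p)/.04).round(2), 'turn %.2f'%((psi-t[3])/10) if len(t)>3 else '')
E
python3 go.py 0.5594,-0.0634,0.23,14.5
```

```text
t0.10 pos [ 0.2002 -0.5385  0.2305] psi 20.4 tilt 0.002 F [ 0.6 -0.   0.1] w 0.0853 g 0.0
0.5594,-0.0634,0.23,14.5 [12.56 -8.01  0.03] turn 0.59
```

Call:
play_rows --pt "0.84 -0.53 0 0 85" --pt "1.68 -1.07 0 0 85" --pt "2.52 -1.6 0 0 85" --pt "3.36 -2.14 0 0 85" --pt "4.2 -2.67 0 0 85"

```text
clock: 0.72
position: [0.3211, -0.379, 0.2309]
ee_rot: [-0.0, 0.984, 0.177, -0.0]
contact_force: [-0.7, -0.1, -0.2]
width: 0.0854
gripper_force: 0.0
```

Call:
play_rows --pt "0.84 -0.53 0 0 85" --pt "1.68 -1.07 0 0 85" --pt "2.52 -1.6 0 0 85" --pt "3.36 -2.14 0 0 85" --pt "4.2 -2.67 0 0 85"

```text
clock: 1.35
position: [0.4413, -0.2205, 0.231]
ee_rot: [-0.0, 0.984, 0.177, -0.0]
contact_force: [1.3, -0.7, 0.1]
width: 0.0843
gripper_force: 0.0
```

Call:
play_rows --pt "1.0 -0.6 0 0.2 60" --pt "2.0 -1.3 0 0.4 60" --pt "3.0 -1.9 0 0.59 60" --pt "4.16 -2.67 0 0.59 60" --pt "4.16 -2.67 0 0.59 60"

```text
clock: 1.98
position: [0.5612, -0.0606, 0.2305]
ee_rot: [-0.001, 0.992, 0.128, 0.0]
contact_force: [-1.1, -0.6, -0.8]
width: 0.0601
gripper_force: 0.0
```

```bash
python3 go.py 0.5594,-0.0634,0.113,14.5; python3 -c "
from rig import manip
import cv2
cv2.imwrite('pics/w1.png',manip.get_image('wrist')['img'][:,:,::-1])"
```

```text
t1.98 pos [ 0.5612 -0.0606  0.2305] psi 14.8 tilt 0.001 F [-1.1 -0.6 -0.8] w 0.0601 g 0.0
0.5594,-0.0634,0.113,14.5 [-0.06  0.06  2.94] turn 0.03
```

View pics/w1.png

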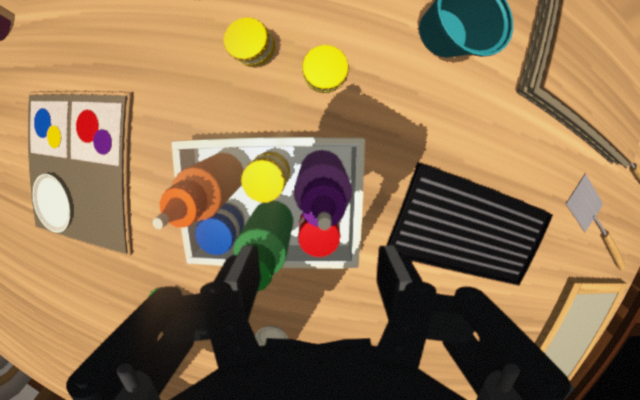

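Wrist view: the purple tip at (322,218) is centred between the fingertips at (238,260) and (395,260), with nothing else under them. I'll descend and grip.

Call:
play_rows --pt "-0.06 0.06 0.7 0 60" --pt "-0.06 0.06 1.4 0 60" --pt "-0.06 0.06 2.0 0 60" --pt "-0.06 0.06 2.5 0 60" --pt "-0.06 0.06 2.94 0 60"

```text
clock: 2.65
position: [0.5565, -0.068, 0.1127]
ee_rot: [0.0, 0.992, 0.125, -0.001]
contact_force: [-0.9, -0.3, 0.7]
width: 0.06
gripper_force: 0.0
```

Call:
play_rows --pt "0 0 0 0 60" --pt "0 0 0 0 30" --pt "0 0 0 0 30" --pt "0 0 0 0 30" --pt "0 0 0 0 30" --newtons 40

```text
clock: 3.28
position: [0.5584, -0.0668, 0.1147]
ee_rot: [0.0, 0.992, 0.126, 0.001]
contact_force: [-1.7, 0.5, 5.2]
width: 0.0349
gripper_force: 40.4
```

Call:
play_rows --pt "0 0 0 0 30" --pt "0 0 0 0 30" --pt "0 0 0 0 30"

```text
clock: 3.65
position: [0.5584, -0.0668, 0.1147]
ee_rot: [0.0, 0.992, 0.126, 0.001]
contact_force: [-2.0, 0.7, 5.6]
width: 0.0347
gripper_force: 40.4
```

```bash
python3 go.py 0.5594,-0.0634,0.215 0.5353,-0.373,0.215 0.5353,-0.373,0.117
```

```text
t3.65 pos [ 0.5584 -0.0668  0.1147] psi 14.5 tilt 0.002 F [-2.   0.7  5.6] w 0.0347 g 40.4
0.5594,-0.0634,0.215 [ 0.05 -0.07 -2.51] 
0.5353,-0.373,0.215 [-2.47  7.27 -2.5 ] 
0.5353,-0.373,0.117 [-2.48  7.27 -0.05]
```

Call:
play_rows --pt "0 0 -0.3 0 30" --pt "0 0 -0.8 0 30" --pt "0 0 -1.4 0 30" --pt "0 0 -2.0 0 30" --pt "0 0 -2.5 0 30"

```text
clock: 4.28
position: [0.5578, -0.0665, 0.2147]
ee_rot: [0.0, 0.992, 0.126, 0.0]
contact_force: [-0.3, -0.0, -1.7]
width: 0.035
gripper_force: 40.4
```

Call:
play_rows --pt "-0.14 0.4 0 0 30" --pt "-0.41 1.2 0 0 30" --pt "-0.69 2.05 0 0 30" --pt "-1.0 2.95 0 0 30" --pt "-1.3 3.85 0 0 30"

```text
clock: 4.9
position: [0.5448, -0.2308, 0.2122]
ee_rot: [-0.0, 0.992, 0.126, -0.001]
contact_force: [-0.8, 0.4, -2.5]
width: 0.0346
gripper_force: 40.4
```

Call:
play_rows --pt "-0.3 0.9 0 0 30" --pt "-0.6 1.8 0 0 30" --pt "-0.9 2.6 0 0 30" --pt "-1.1 3.2 0 0 30" --pt "-1.18 3.42 0 0 30"

```text
clock: 5.52
position: [0.5338, -0.3746, 0.2126]
ee_rot: [-0.001, 0.992, 0.125, -0.001]
contact_force: [0.1, -0.4, -1.2]
width: 0.0348
gripper_force: 40.4
```

Call:
play_rows --pt "0 0 0 0 30" --pt "0 0 0 0 30"

```text
clock: 5.78
position: [0.5347, -0.3717, 0.2137]
ee_rot: [-0.0, 0.992, 0.127, -0.0]
contact_force: [0.0, 0.1, -2.6]
width: 0.035
gripper_force: 40.4
```

```bash
python3 go.py 0.5353,-0.373,0.1155,14.5; python3 -c "
from rig import manip
import cv2
cv2.imwrite('pics/s2.png',manip.get_image('side')['img'][60:300,200:600,::-1])"
```

```text
t5.78 pos [ 0.5347 -0.3717  0.2137] psi 14.5 tilt 0.001 F [ 0.   0.1 -2.6] w 0.0350 g 40.4
0.5353,-0.373,0.1155,14.5 [0.01 0.04 2.46] turn 0.00
```

View pics/s2.png

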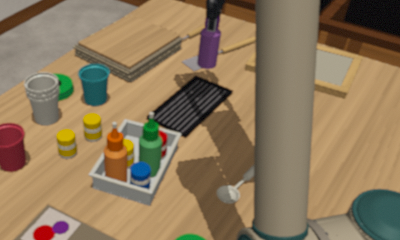

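The purple bottle hangs upright from the gripper at crop (209,48), above the tray's far end. I'll lower and release it.

Call:
play_rows --pt "0 0.02 0.7 0 30" --pt "0 0.02 1.4 0 30" --pt "0 0.02 1.9 0 30" --pt "0 0.02 2.25 0 30" --pt "0 0.02 2.42 0 30"

```text
clock: 6.45
position: [0.5349, -0.3731, 0.1165]
ee_rot: [-0.0, 0.992, 0.126, -0.0]
contact_force: [-0.7, -0.4, -1.5]
width: 0.0346
gripper_force: 40.5
```

Call:
play_rows --pt "0 0 0 0 30" --pt "0 0 0.03 0 30" --pt "0 0 0.03 0 30"

```text
clock: 6.82
position: [0.5351, -0.374, 0.1164]
ee_rot: [0.001, 0.992, 0.126, 0.0]
contact_force: [0.0, -0.3, -3.1]
width: 0.0347
gripper_force: 40.5
```

```bash
python3 go.py 0.5353,-0.373,0.1147
```

```text
t6.83 pos [ 0.5351 -0.374   0.1164] psi 14.5 tilt 0.001 F [ 0.  -0.3 -3.1] w 0.0347 g 40.5
0.5353,-0.373,0.1147 [ 0.01 -0.02  0.04]
```

Call:
play_rows --pt "0 0 0.03 0 30" --pt "0 0 0.05 0 30" --pt "0 0 0.05 0 30"

```text
clock: 7.2
position: [0.5351, -0.374, 0.1148]
ee_rot: [0.001, 0.992, 0.126, 0.001]
contact_force: [-0.5, 1.6, 5.1]
width: 0.0347
gripper_force: 41.0
```

Call:
play_rows --pt "0 0 0 0 40" --pt "0 0 0 0 50" --pt "0 0 0 0 60" --pt "0 0 0 0 60" --pt "0 0 0 0 60"

```text
clock: 7.82
position: [0.5348, -0.3737, 0.1136]
ee_rot: [-0.0, 0.992, 0.126, -0.0]
contact_force: [-0.7, 0.1, -0.1]
width: 0.06
gripper_force: 0.0
```

Call:
play_rows --pt "0 0 -0.3 0 60" --pt "0 0 -1.0 0 60" --pt "0 0 -1.8 0 60" --pt "0 0 -2.6 0 60" --pt "0 0 -2.8 0 60"

```text
clock: 8.45
position: [0.5359, -0.3747, 0.2291]
ee_rot: [0.002, 0.992, 0.126, 0.002]
contact_force: [0.3, 1.3, -0.7]
width: 0.0603
gripper_force: 0.0
```

```bash
python3 go.py 0.4843,-0.019,0.23,14.5
```

```text
t8.45 pos [ 0.5359 -0.3747  0.2291] psi 14.5 tilt 0.006 F [ 0.3  1.3 -0.7] w 0.0603 g 0.0
0.4843,-0.019,0.23,14.5 [ 0.98 -8.93 -0.06] turn -0.00
```

Call:
play_rows --pt "0.1 -1.0 0 0 60" --pt "0.2 -2.0 0 0 60" --pt "0.3 -3.1 0 0 60" --pt "0.45 -4.2 0 0 60" --pt "0.55 -5.2 0 0 60"

```text
clock: 9.07
position: [0.5032, -0.1651, 0.2249]
ee_rot: [-0.0, 0.992, 0.126, -0.001]
contact_force: [1.2, 0.4, 0.4]
width: 0.0599
gripper_force: 0.0
```

Call:
play_rows --pt "0.1 -1.2 0 0 60" --pt "0.22 -2.3 0 0 60" --pt "0.35 -3.1 0 0 60" --pt "0.43 -3.73 0 0 60" --pt "0.43 -3.73 0 0 60"

```text
clock: 9.7
position: [0.4825, -0.0167, 0.2252]
ee_rot: [-0.0, 0.992, 0.127, -0.001]
contact_force: [-0.7, 0.3, -0.1]
width: 0.0599
gripper_force: 0.0
```

Call:
play_rows --pt "0 0 0 0 60" --pt "0 0 0 0 60"

```text
clock: 9.95
position: [0.4835, -0.019, 0.2255]
ee_rot: [0.0, 0.992, 0.126, -0.0]
contact_force: [0.2, -0.4, 0.9]
width: 0.06
gripper_force: 0.0
```

```bash
python3 go.py 0.4843,-0.019,0.114,14.5
```

```text
t9.95 pos [ 0.4835 -0.019   0.2255] psi 14.4 tilt 0.001 F [ 0.2 -0.4  0.9] w 0.0600 g 0.0
0.4843,-0.019,0.114,14.5 [0.02 0.   2.79] turn -0.01
```

Call:
play_rows --pt "0.02 0 0.7 0 60" --pt "0.02 0 1.4 0 60" --pt "0.02 0 2.1 0 60" --pt "0.02 0 2.6 0 60" --pt "0.02 0 2.79 0 60"

```text
clock: 10.58
position: [0.4835, -0.0186, 0.1129]
ee_rot: [-0.0, 0.992, 0.125, -0.001]
contact_force: [0.1, -0.1, 0.5]
width: 0.06
gripper_force: 0.0
```

Call:
play_rows --pt "0 0 0 0 60" --pt "0 0 0 0 30" --pt "0 0 0 0 30" --pt "0 0 0 0 30" --pt "0 0 0 0 30"

```text
clock: 11.2
position: [0.4852, -0.0184, 0.1152]
ee_rot: [0.001, 0.992, 0.126, 0.001]
contact_force: [0.5, -2.3, 5.7]
width: 0.0344
gripper_force: 40.3
```

Call:
play_rows --pt "0 0 0 0 30" --pt "0 0 0 0 30"

```text
clock: 11.45
position: [0.4852, -0.0184, 0.1152]
ee_rot: [0.001, 0.992, 0.126, 0.001]
contact_force: [-0.2, -2.6, 5.6]
width: 0.0349
gripper_force: 40.3
```

Call:
play_rows --pt "0 0 -0.3 0 30" --pt "0 0 -0.8 0 30" --pt "0 0 -1.4 0 30" --pt "0 0 -2.1 0 30" --pt "0 0 -2.6 0 30"

```text
clock: 12.08
position: [0.4837, -0.0175, 0.2191]
ee_rot: [-0.0, 0.992, 0.126, -0.0]
contact_force: [0.4, 0.1, -3.0]
width: 0.0348
gripper_force: 40.4
```

```bash
python3 go.py 0.5374,-0.298,0.217
```

```text
t12.07 pos [ 0.4837 -0.0175  0.2191] psi 14.5 tilt 0.001 F [ 0.4  0.1 -3. ] w 0.0348 g 40.4
0.5374,-0.298,0.217 [-0.46  7.13  0.05]
```

Call:
play_rows --pt "-0.03 0.4 0 0 30" --pt "-0.08 1.2 0 0 30" --pt "-0.14 2.05 0 0 30" --pt "-0.2 2.95 0 0 30" --pt "-0.25 3.85 0 0 30"

```text
clock: 12.7
position: [0.5121, -0.1712, 0.2164]
ee_rot: [-0.001, 0.992, 0.126, -0.001]
contact_force: [0.3, 0.5, -2.4]
width: 0.0347
gripper_force: 40.6
```

Call:
play_rows --pt "-0.06 0.9 0 0 30" --pt "-0.12 1.7 0 0 30" --pt "-0.16 2.4 0 0 30" --pt "-0.19 3.0 0 0 30" --pt "-0.2 3.27 0 0 30"

```text
clock: 13.32
position: [0.5381, -0.2996, 0.2175]
ee_rot: [-0.0, 0.992, 0.126, -0.0]
contact_force: [-0.0, -0.2, -2.6]
width: 0.035
gripper_force: 40.6
```

Call:
play_rows --pt "0 0 0 0 30" --pt "0 0 0.6 0 30" --pt "0 0 1.3 0 30" --pt "0 0 1.9 0 30" --pt "0 0 2.3 0 30"

```text
clock: 13.95
position: [0.5375, -0.2965, 0.1252]
ee_rot: [-0.001, 0.992, 0.127, -0.001]
contact_force: [-0.3, 0.4, -2.5]
width: 0.035
gripper_force: 40.6
```

Call:
play_rows --pt "0 0 0.1 0 30" --pt "0 0 0.2 0 30" --pt "0 0 0.2 0 30" --pt "0 0 0.2 0 30"

```text
clock: 14.45
position: [0.5383, -0.2984, 0.1188]
ee_rot: [0.0, 0.992, 0.126, 0.0]
contact_force: [-0.4, -0.2, -2.9]
width: 0.0347
gripper_force: 40.6
```

```bash
python3 go.py 0.5374,-0.298,0.1148
```

```text
t14.45 pos [ 0.5383 -0.2984  0.1188] psi 14.5 tilt 0.001 F [-0.4 -0.2 -2.9] w 0.0347 g 40.6
0.5374,-0.298,0.1148 [-0.02 -0.02  0.1 ]
```

Call:
play_rows --pt "0 0 0.05 0 30" --pt "0 0 0.1 0 30" --pt "0 0 0.1 0 30"

```text
clock: 14.82
position: [0.5384, -0.2985, 0.1152]
ee_rot: [0.001, 0.992, 0.126, 0.001]
contact_force: [-1.2, -0.4, 3.1]
width: 0.0349
gripper_force: 41.1
```

Call:
play_rows --pt "0 0 0 0 40" --pt "0 0 0 0 50" --pt "0 0 0 0 60" --pt "0 0 0 0 60" --pt "0 0 0 0 60"

```text
clock: 15.45
position: [0.538, -0.2982, 0.114]
ee_rot: [0.0, 0.992, 0.126, -0.0]
contact_force: [-0.6, -0.2, 0.3]
width: 0.0597
gripper_force: 0.0
```

Call:
play_rows --pt "0 0 -0.3 0 60" --pt "0 0 -1.0 0 60" --pt "0 0 -1.8 0 60" --pt "0 0 -2.6 0 60" --pt "0 0 -2.8 0 60"

```text
clock: 16.08
position: [0.5391, -0.2989, 0.2293]
ee_rot: [0.002, 0.992, 0.126, 0.002]
contact_force: [-0.4, -0.5, -0.2]
width: 0.06
gripper_force: 0.0
```

Call:
play_rows --pt "0.23 -1.0 0 0 60" --pt "0.46 -2.0 0 0 60" --pt "0.7 -3.0 0 0 60" --pt "0.92 -4.0 0 0 60" --pt "1.15 -5.0 0 0 60"

```text
clock: 16.7
position: [0.5318, -0.0915, 0.2253]
ee_rot: [-0.0, 0.992, 0.126, -0.001]
contact_force: [0.8, -1.0, -0.5]
width: 0.06
gripper_force: 0.0
```

Call:
play_rows --pt "0.23 -1.1 0 0 60" --pt "0.46 -2.1 0 0 60" --pt "0.7 -3.0 0 0 60" --pt "0.82 -3.6 0 0 60" --pt "0.82 -3.6 0 0 60"

```text
clock: 17.32
position: [0.5275, 0.056, 0.2254]
ee_rot: [-0.0, 0.992, 0.127, -0.001]
contact_force: [0.1, -1.0, -1.3]
width: 0.0601
gripper_force: 0.0
```

Call:
play_rows --pt "0 0 0 0 60" --pt "0 0 0 0 60"

```text
clock: 17.58
position: [0.5282, 0.0536, 0.2259]
ee_rot: [0.0, 0.992, 0.125, -0.0]
contact_force: [-0.5, -0.6, 0.3]
width: 0.0601
gripper_force: 0.0
```

```bash
python3 go.py 0.5283,0.0543,0.114,14.5
```

```text
t17.57 pos [0.5282 0.0536 0.2259] psi 14.4 tilt 0.001 F [-0.5 -0.6  0.3] w 0.0601 g 0.0
0.5283,0.0543,0.114,14.5 [ 0.01 -0.02  2.8 ] turn -0.01
```

Call:
play_rows --pt "0.01 -0.02 0.7 0 60" --pt "0.01 -0.02 1.4 0 60" --pt "0.01 -0.02 2.1 0 60" --pt "0.01 -0.02 2.6 0 60" --pt "0.01 -0.02 2.8 0 60"

```text
clock: 18.2
position: [0.5278, 0.0546, 0.1129]
ee_rot: [-0.0, 0.992, 0.125, -0.001]
contact_force: [-0.3, -0.3, 0.1]
width: 0.0597
gripper_force: 0.0
```

Call:
play_rows --pt "0 0 0 0 60" --pt "0 0 0 0 30" --pt "0 0 0 0 30" --pt "0 0 0 0 30" --pt "0 0 0 0 30"

```text
clock: 18.82
position: [0.5295, 0.0551, 0.1152]
ee_rot: [0.001, 0.992, 0.126, 0.001]
contact_force: [0.5, -1.6, 6.6]
width: 0.0345
gripper_force: 40.3
```

Call:
play_rows --pt "0 0 0 0 30" --pt "0 0 0 0 30"

```text
clock: 19.08
position: [0.5294, 0.0551, 0.1153]
ee_rot: [0.001, 0.992, 0.126, 0.001]
contact_force: [-0.1, -1.2, 5.4]
width: 0.0346
gripper_force: 40.3
```

Call:
play_rows --pt "0 0 -0.3 0 30" --pt "0 0 -0.8 0 30" --pt "0 0 -1.4 0 30" --pt "0 0 -2.1 0 30" --pt "0 0 -2.6 0 30"

```text
clock: 19.7
position: [0.528, 0.0559, 0.2191]
ee_rot: [-0.0, 0.992, 0.126, -0.0]
contact_force: [-0.2, 0.1, -3.0]
width: 0.0344
gripper_force: 40.4
```

```bash
python3 go.py 0.5395,-0.223,0.217
```

```text
t19.70 pos [0.528  0.0559 0.2191] psi 14.5 tilt 0.001 F [-0.2  0.1 -3. ] w 0.0344 g 40.4
0.5395,-0.223,0.217 [-1.47  6.82  0.05]
```

Call:
play_rows --pt "-0.09 0.4 0 0 30" --pt "-0.26 1.2 0 0 30" --pt "-0.44 2.05 0 0 30" --pt "-0.64 2.95 0 0 30" --pt "-0.83 3.85 0 0 30"

```text
clock: 20.32
position: [0.5334, -0.1037, 0.2164]
ee_rot: [-0.001, 0.992, 0.126, -0.002]
contact_force: [0.2, 0.8, -3.1]
width: 0.0347
gripper_force: 40.6
```

Call:
play_rows --pt "-0.2 0.9 0 0 30" --pt "-0.36 1.7 0 0 30" --pt "-0.5 2.4 0 0 30" --pt "-0.6 2.8 0 0 30" --pt "-0.63 2.95 0 0 30"

```text
clock: 20.95
position: [0.5391, -0.2232, 0.217]
ee_rot: [-0.001, 0.992, 0.125, -0.001]
contact_force: [0.3, -0.1, -3.2]
width: 0.0348
gripper_force: 40.6
```

Call:
play_rows --pt "0 0 0 0 30" --pt "0 0 0.6 0 30" --pt "0 0 1.3 0 30" --pt "0 0 1.9 0 30" --pt "0 0 2.3 0 30"

```text
clock: 21.58
position: [0.5394, -0.221, 0.1251]
ee_rot: [-0.001, 0.992, 0.127, -0.001]
contact_force: [-0.3, -1.2, -2.8]
width: 0.0344
gripper_force: 40.6
```

Call:
play_rows --pt "0 0 0.1 0 30" --pt "0 0 0.2 0 30" --pt "0 0 0.25 0 30" --pt "0 0 0.3 0 30" --pt "0 0 0.3 0 30"

```text
clock: 22.2
position: [0.5405, -0.2228, 0.1153]
ee_rot: [0.001, 0.992, 0.126, 0.001]
contact_force: [0.5, -0.2, 3.2]
width: 0.035
gripper_force: 41.0
```

```bash
python3 go.py 0.5395,-0.223,0.1148
```

```text
t22.20 pos [ 0.5405 -0.2228  0.1153] psi 14.5 tilt 0.002 F [ 0.5 -0.2  3.2] w 0.0350 g 41.0
0.5395,-0.223,0.1148 [-0.03 -0.    0.01]
```

Call:
play_rows --pt "0 0 0 0 40" --pt "0 0 0 0 50" --pt "0 0 0 0 60" --pt "0 0 0 0 60" --pt "0 0 0 0 60"

```text
clock: 22.82
position: [0.5399, -0.2224, 0.1141]
ee_rot: [0.0, 0.992, 0.126, -0.0]
contact_force: [0.9, -0.1, -0.5]
width: 0.0596
gripper_force: 0.0
```

Call:
play_rows --pt "0 0 -0.3 0 60" --pt "0 0 -1.0 0 60" --pt "0 0 -1.8 0 60" --pt "0 0 -2.6 0 60" --pt "0 0 -2.8 0 60"

```text
clock: 23.45
position: [0.5412, -0.2231, 0.2292]
ee_rot: [0.002, 0.992, 0.126, 0.002]
contact_force: [-0.8, 1.0, -0.2]
width: 0.0601
gripper_force: 0.0
```

Call:
play_rows --pt "0.15 -0.5 0 0 60" --pt "0.45 -1.5 0 0 70" --pt "0.75 -2.5 0 0 75" --pt "1.05 -3.5 0 0 75" --pt "1.35 -4.5 0 0 75"

```text
clock: 24.08
position: [0.5456, -0.0317, 0.2243]
ee_rot: [-0.001, 0.992, 0.126, -0.002]
contact_force: [0.5, 0.5, 0.0]
width: 0.0751
gripper_force: 0.0
```

Call:
play_rows --pt "0.15 -0.5 0 0 75" --pt "0.2 -0.74 0 0 75" --pt "0.2 -0.74 0 0 75" --pt "0.2 -0.74 0 0 75"

```text
clock: 24.58
position: [0.5473, -0.0046, 0.2257]
ee_rot: [0.0, 0.992, 0.126, -0.0]
contact_force: [0.4, -0.5, 0.1]
width: 0.0747
gripper_force: 0.0
```

```bash
python3 go.py 0.5474,-0.0043,0.029,14.5; python3 - <<'E'
from rig import manip
from h import *
cv2.imwrite('pics/w3.png',manip.get_image('wrist')['img'][:,:,::-1])
for n in('top','side'):
    d=manip.get_image(n);P=cloud(d);h=H(d)
    for c in('orange','green','purple'):
        a,b=COL[c];m=(h[...,0]>=a)&(h[...,0]<=b)&(h[...,1]>90)&(P[...,2]>.125)&(P[...,2]<.15)&(abs(P[...,1]+.3)<.13)&(P[...,0]<.65)&(P[...,0]>.45)
        q=P[m]
        if len(q)>4:print(n,c,len(q),[np.round(v,4) for v in cv2.minEnclosingCircle(q[:,:2].astype(np.float32))],np.percentile(q[:,2],[50,95]).round(4))
    if n=='top':
        m=(h[...,0]>=24)&(h[...,0]<=34)&(h[...,1]>110)&(abs(P[...,1])<.04)&(abs(P[...,0]-.545)<.04)&(P[...,2]<.08)
        q=P[m];print('yellow',len(q), len(q)>4 and cv2.minEnclosingCircle(q[:,:2].astype(np.float32)))
E
```

```text
t24.57 pos [ 0.5473 -0.0046  0.2257] psi 14.5 tilt 0.001 F [ 0.4 -0.5  0.1] w 0.0747 g 0.0
0.5474,-0.0043,0.029,14.5 [ 0.01 -0.01  4.92] turn -0.00
top orange 171 [array([ 0.5398, -0.2237]), np.float64(0.0187)] [0.1433 0.147 ]
top green 173 [array([ 0.5379, -0.2991]), np.float64(0.0189)] [0.1426 0.1464]
top purple 175 [array([ 0.538 , -0.3694]), np.float64(0.0186)] [0.1429 0.1469]
yellow 0 False
side orange 157 [array([ 0.5458, -0.2861]), np.float64(0.0826)] [0.1412 0.1475]
side green 131 [array([ 0.536 , -0.2982]), np.float64(0.0185)] [0.1419 0.148 ]
side purple 119 [array([ 0.5347, -0.3676]), np.float64(0.0175)] [0.1412 0.148 ]
```

View pics/w3.png

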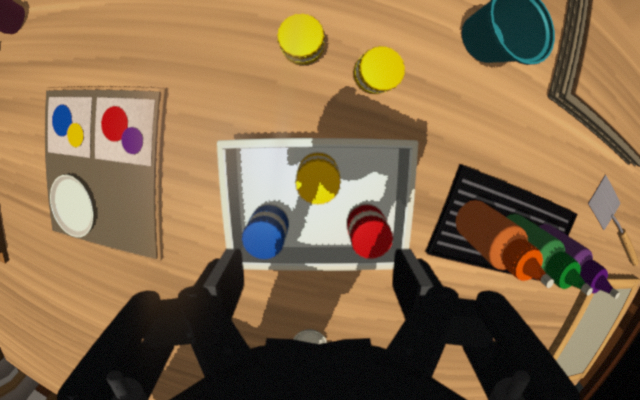

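Wrist view: the yellow jar (318,178) is centred between the fingers. Red (370,232) and blue (265,232) are undisturbed, and the three bottles stand in the tray. Now the yellow jar.

Call:
play_rows --pt "0.01 0 0.8 0 75" --pt "0.01 0 1.7 0 75" --pt "0.01 0 2.6 0 75" --pt "0.01 0 3.3 0 75" --pt "0.01 0 3.8 0 75"

```text
clock: 25.35
position: [0.5474, -0.0046, 0.0727]
ee_rot: [-0.0, 0.992, 0.125, -0.001]
contact_force: [0.7, -0.5, 0.2]
width: 0.075
gripper_force: 0.0
```

Call:
play_rows --pt "0 0 0.4 0 75" --pt "0 0 0.8 0 75" --pt "0 0 1.1 0 75" --pt "0 0 1.1 0 75" --pt "0 0 1.1 0 60"

```text
clock: 25.98
position: [0.5484, -0.0041, 0.0305]
ee_rot: [0.0, 0.992, 0.126, 0.0]
contact_force: [0.4, -0.6, 0.1]
width: 0.0604
gripper_force: 0.0
```

Call:
play_rows --pt "0 0 0 0 40" --pt "0 0 0 0 40" --pt "0 0 0 0 40" --pt "0 0 0 0 40" --pt "0 0 0 0 40" --newtons 35

```text
clock: 26.6
position: [0.5486, -0.0041, 0.0312]
ee_rot: [0.0, 0.992, 0.126, 0.001]
contact_force: [-0.8, -1.5, 6.7]
width: 0.046
gripper_force: 35.8
```

```bash
python3 go.py 0.4165,0.347,0.13
```

```text
t26.60 pos [ 0.5486 -0.0041  0.0312] psi 14.5 tilt 0.002 F [-0.8 -1.5  6.7] w 0.0460 g 35.8
0.4165,0.347,0.13 [-1.   -9.32 -2.48]
```

Call:
play_rows --pt "0 0 -0.3 0 40" --pt "0 0 -0.8 0 40" --pt "0 0 -1.4 0 40" --pt "0 0 -2.1 0 40" --pt "0 0 -2.5 0 40"

```text
clock: 27.22
position: [0.5485, -0.0039, 0.1319]
ee_rot: [0.0, 0.992, 0.126, 0.001]
contact_force: [-0.0, 0.6, -0.9]
width: 0.0462
gripper_force: 36.4
```

Call:
play_rows --pt "-0.05 -0.5 0 0 40" --pt "-0.14 -1.3 0 0 40" --pt "-0.23 -2.2 0 0 40" --pt "-0.33 -3.1 0 0 40" --pt "-0.43 -4.0 0 0 40"

```text
clock: 27.85
position: [0.4887, 0.1486, 0.1287]
ee_rot: [-0.0, 0.992, 0.126, -0.002]
contact_force: [0.6, 0.8, -1.8]
width: 0.0461
gripper_force: 36.3
```

Call:
play_rows --pt "-0.1 -0.9 0 0 40" --pt "-0.2 -1.9 0 0 40" --pt "-0.3 -2.8 0 0 40" --pt "-0.4 -3.7 0 0 40" --pt "-0.48 -4.5 0 0 40"

```text
clock: 28.48
position: [0.4247, 0.3176, 0.1286]
ee_rot: [0.0, 0.992, 0.127, -0.002]
contact_force: [0.7, -0.2, -1.4]
width: 0.0459
gripper_force: 36.4
```

Call:
play_rows --pt "-0.08 -0.6 0 0 40" --pt "-0.09 -0.82 0 0 40" --pt "-0.09 -0.82 0 0 40" --pt "-0.09 -0.82 0 0 40"

```text
clock: 28.98
position: [0.4158, 0.3462, 0.1297]
ee_rot: [0.0, 0.992, 0.126, -0.0]
contact_force: [0.9, -0.3, -1.6]
width: 0.0463
gripper_force: 36.4
```

```bash
python3 go.py 0.4165,0.347,0.0455; python3 -c "
from rig import manip
import cv2
cv2.imwrite('pics/s4.png',manip.get_image('side')['img'][:,:,::-1])"
```

```text
t28.98 pos [0.4158 0.3462 0.1297] psi 14.5 tilt 0.001 F [ 0.9 -0.3 -1.6] w 0.0463 g 36.4
0.4165,0.347,0.0455 [ 0.02 -0.02  2.1 ]
```

View pics/s4.png

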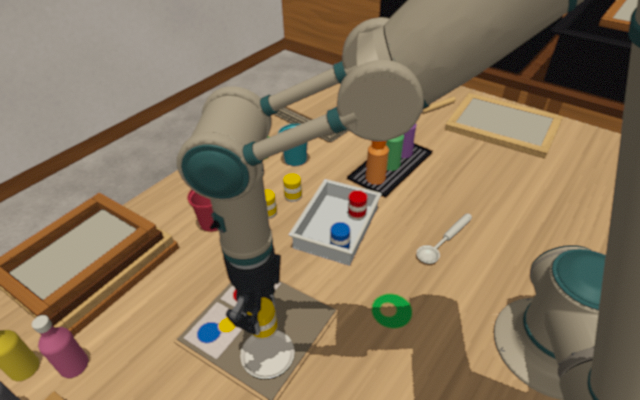

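The yellow jar is held upright at (264,318) above the saucer at (267,355), with the bottles in the tray at (390,155). I'll lower it.

Call:
play_rows --pt "0.04 -0.02 0.5 0 40" --pt "0.04 -0.02 1.0 0 40" --pt "0.04 -0.02 1.4 0 40" --pt "0.04 -0.02 1.7 0 40" --pt "0.04 -0.02 1.9 0 40"

```text
clock: 29.65
position: [0.4175, 0.3477, 0.0536]
ee_rot: [0.0, 0.992, 0.126, -0.0]
contact_force: [-0.1, 0.6, -1.4]
width: 0.046
gripper_force: 36.4
```

Call:
play_rows --pt "0 0 0.06 0 40" --pt "0 0 0.1 0 40" --pt "0 0 0.1 0 40" --pt "0 0 0.1 0 40"

```text
clock: 30.15
position: [0.4175, 0.3484, 0.0504]
ee_rot: [-0.0, 0.992, 0.126, 0.0]
contact_force: [0.2, 0.1, -1.3]
width: 0.0461
gripper_force: 36.4
```

```bash
python3 go.py 0.4165,0.347,0.045
```

```text
t30.15 pos [0.4175 0.3484 0.0504] psi 14.5 tilt 0.001 F [ 0.2  0.1 -1.3] w 0.0461 g 36.4
0.4165,0.347,0.045 [-0.03  0.03  0.14]
```

Call:
play_rows --pt "-0.01 0.03 0.05 0 40" --pt "-0.01 0.03 0.1 0 40" --pt "-0.01 0.03 0.13 0 40" --pt "-0.01 0.03 0.15 0 40" --pt "-0.01 0.03 0.15 0 40"

```text
clock: 30.78
position: [0.4171, 0.3468, 0.0452]
ee_rot: [0.0, 0.992, 0.126, 0.0]
contact_force: [-1.5, -1.8, 8.3]
width: 0.046
gripper_force: 37.2
```

```bash
python3 go.py 0.4165,0.347,0.045
```

```text
t30.77 pos [0.4171 0.3468 0.0452] psi 14.5 tilt 0.000 F [-1.5 -1.8  8.3] w 0.0460 g 37.2
0.4165,0.347,0.045 [-0.01 -0.01  0.  ]
```

Call:
play_rows --pt "0 0 0 0 50" --pt "0 0 0 0 60" --pt "0 0 0 0 75" --pt "0 0 0 0 75" --pt "0 0 0 0 75"

```text
clock: 31.4
position: [0.4172, 0.3469, 0.0439]
ee_rot: [0.0, 0.992, 0.126, -0.0]
contact_force: [0.1, 0.4, -0.2]
width: 0.075
gripper_force: 0.0
```

Call:
play_rows --pt "0 0 -0.3 0 75" --pt "0 0 -0.9 0 75" --pt "0 0 -1.7 0 75" --pt "0 0 -2.6 0 75" --pt "0 0 -3.6 0 75"

```text
clock: 32.02
position: [0.4169, 0.3468, 0.1899]
ee_rot: [-0.0, 0.992, 0.126, 0.0]
contact_force: [-0.0, 0.1, -1.0]
width: 0.075
gripper_force: 0.0
```

Call:
play_rows --pt "0 0.2 -0.5 0 75" --pt "0 0.8 -0.95 0 70" --pt "-0.08 1.8 -0.95 0 60" --pt "-0.12 2.8 -0.95 0 60" --pt "-0.16 3.8 -0.95 0 60"

```text
clock: 32.65
position: [0.4492, 0.197, 0.2271]
ee_rot: [-0.0, 0.992, 0.126, 0.001]
contact_force: [0.4, 0.6, 0.4]
width: 0.0602
gripper_force: 0.0
```

```bash
cat > chk.py <<'E'
from rig import manip
from h import *
for n in('top','side'):
    d=manip.get_image(n);P=cloud(d);h=H(d)
    m=(h[...,0]>=24)&(h[...,0]<=34)&(h[...,1]>110)&(abs(P[...,1]-.347)<.05)&(abs(P[...,0]-.4165)<.05)&(P[...,2]<.1)&(P[...,2]>.07)
    q=P[m];print(n,'yellow',len(q), len(q)>4 and (cv2.minEnclosingCircle(q[:,:2].astype(np.float32)),np.median(q[:,2])))
    g=(P[...,2]>.126)&(P[...,2]<.15)&(P[...,0]<.65)&(P[...,0]>.4)
    for c in('orange','green','purple'):
        a,b=COL[c];m=g&(h[...,0]>=a)&(h[...,0]<=b)&(h[...,1]>110)&(P[...,1]<.1)
        k,l,st,ce=cv2.connectedComponentsWithStats(m.astype(np.uint8))
        if k<2: continue
        q=P[l==1+st[1:,4].argmax()]
        if len(q)>4:print(n,c,len(q),[np.round(v,4) for v in cv2.minEnclosingCircle(q[:,:2].astype(np.float32))],np.median(q[:,2]).round(4))
E
python3 go.py 0.5397,-0.223,0.23,14.5; python3 chk.py
```

```text
t32.65 pos [0.4492 0.197  0.2271] psi 14.5 tilt 0.002 F [0.4 0.6 0.4] w 0.0602 g 0.0
0.5397,-0.223,0.23,14.5 [-0.44 10.73 -0.07] turn 0.00
top yellow 0 False
top orange 176 [array([ 0.5399, -0.2237]), np.float64(0.0188)] 0.1431
top green 177 [array([ 0.538 , -0.2997]), np.float64(0.0189)] 0.1434
top purple 179 [array([ 0.538 , -0.3695]), np.float64(0.0185)] 0.143
side yellow 508 (((0.41530048847198486, 0.34545302391052246), 0.02379736490547657), np.float64(0.08037194924117337))
side orange 154 [array([ 0.538 , -0.2224]), np.float64(0.0196)] 0.1421
side green 128 [array([ 0.5344, -0.2982]), np.float64(0.0192)] 0.1424
side purple 113 [array([ 0.5362, -0.3667]), np.float64(0.0181)] 0.1404
```

Call:
play_rows --pt "-0.04 1.1 0 0 60" --pt "-0.08 2.2 0 0 60" --pt "-0.12 3.3 0 0 60" --pt "-0.16 4.4 0 0 60" --pt "-0.2 5.5 0 0 60"

```text
clock: 33.38
position: [0.4967, -0.0174, 0.2269]
ee_rot: [-0.0, 0.992, 0.126, 0.001]
contact_force: [0.9, -0.1, -0.6]
width: 0.0599
gripper_force: 0.0
```

Call:
play_rows --pt "-0.04 1.1 0 0 60" --pt "-0.08 2.2 0 0 60" --pt "-0.12 3.3 0 0 60" --pt "-0.18 4.3 0 0 60" --pt "-0.24 5.1 0 0 60"

```text
clock: 34.0
position: [0.5388, -0.2176, 0.2267]
ee_rot: [0.0, 0.992, 0.126, 0.001]
contact_force: [-0.2, 1.1, -0.2]
width: 0.0601
gripper_force: 0.0
```

Call:
play_rows --pt "0 0.1 0 0 60" --pt "0 0.15 0 0 60" --pt "0 0.15 0 0 60" --pt "0 0.15 0 0 60"

```text
clock: 34.5
position: [0.5395, -0.2214, 0.2264]
ee_rot: [-0.0, 0.992, 0.127, 0.0]
contact_force: [0.7, -0.7, -0.2]
width: 0.06
gripper_force: 0.0
```

```bash
python3 go.py 0.5400,-0.2225,0.114,14.5
```

```text
t34.50 pos [ 0.5395 -0.2214  0.2264] psi 14.6 tilt 0.000 F [ 0.7 -0.7 -0.2] w 0.0600 g 0.0
0.5400,-0.2225,0.114,14.5 [0.01 0.03 2.81] turn 0.01
```

Call:
play_rows --pt "0.01 0.03 0.7 0 60" --pt "0.01 0.03 1.4 0 60" --pt "0.01 0.03 2.1 0 60" --pt "0.01 0.03 2.6 0 60" --pt "0.01 0.03 2.8 0 60"

```text
clock: 35.12
position: [0.5396, -0.2226, 0.1131]
ee_rot: [-0.001, 0.992, 0.126, -0.001]
contact_force: [-0.3, 0.1, -0.7]
width: 0.0602
gripper_force: 0.0
```

Call:
play_rows --pt "0 0 0 0 60" --pt "0 0 0 0 30" --pt "0 0 0 0 30" --pt "0 0 0 0 30" --pt "0 0 0 0 30" --newtons 40

```text
clock: 35.75
position: [0.541, -0.2241, 0.1154]
ee_rot: [0.001, 0.992, 0.126, 0.001]
contact_force: [0.0, -0.3, 6.1]
width: 0.0347
gripper_force: 40.4
```

Call:
play_rows --pt "0 0 0 0 30" --pt "0 0 0 0 30"

```text
clock: 36.0
position: [0.541, -0.2241, 0.1154]
ee_rot: [0.001, 0.992, 0.126, 0.001]
contact_force: [-0.1, -1.0, 5.1]
width: 0.0347
gripper_force: 40.4
```

Call:
play_rows --pt "0 0 -0.3 0 30" --pt "0 0 -0.8 0 30" --pt "0 0 -1.4 0 30" --pt "0 0 -2.1 0 30" --pt "0 0 -2.6 0 30"

```text
clock: 36.62
position: [0.54, -0.2235, 0.219]
ee_rot: [-0.0, 0.992, 0.126, -0.0]
contact_force: [0.5, 0.1, -4.1]
width: 0.0346
gripper_force: 40.6
```

Call:
play_rows --pt "0.09 -0.4 0 0 30" --pt "0.26 -1.2 0 0 30" --pt "0.44 -2.05 0 0 30" --pt "0.64 -2.95 0 0 30" --pt "0.83 -3.85 0 0 30"

```text
clock: 37.25
position: [0.5321, -0.0636, 0.2164]
ee_rot: [-0.001, 0.992, 0.126, -0.002]
contact_force: [-0.1, 0.2, -3.0]
width: 0.0351
gripper_force: 40.6
```

Call:
play_rows --pt "0.2 -0.9 0 0 30" --pt "0.36 -1.7 0 0 30" --pt "0.5 -2.4 0 0 30" --pt "0.6 -2.8 0 0 30" --pt "0.63 -2.95 0 0 30"

```text
clock: 37.88
position: [0.528, 0.0553, 0.2173]
ee_rot: [0.0, 0.992, 0.127, -0.001]
contact_force: [-0.3, -0.3, -2.4]
width: 0.0347
gripper_force: 40.7
```

Call:
play_rows --pt "0 0 0 0 30" --pt "0 0 0 0 30"

```text
clock: 38.12
position: [0.5288, 0.0535, 0.218]
ee_rot: [0.0, 0.992, 0.126, -0.0]
contact_force: [-0.3, -0.3, -3.5]
width: 0.0347
gripper_force: 40.7
```

```bash
python3 go.py 0.5290,0.0549,0.115
```

```text
t38.12 pos [0.5288 0.0535 0.218 ] psi 14.4 tilt 0.001 F [-0.3 -0.3 -3.5] w 0.0347 g 40.7
0.5290,0.0549,0.115 [ 0.01 -0.03  2.57]
```

Call:
play_rows --pt "0.01 -0.03 0.2 0 30" --pt "0.01 -0.03 0.8 0 30" --pt "0.01 -0.03 1.4 0 30" --pt "0.01 -0.03 1.9 0 30" --pt "0.01 -0.03 2.3 0 30"

```text
clock: 38.75
position: [0.5283, 0.0551, 0.1247]
ee_rot: [-0.0, 0.992, 0.126, -0.001]
contact_force: [-0.5, 1.0, -3.2]
width: 0.0345
gripper_force: 40.7
```

Call:
play_rows --pt "0 0 0.1 0 30" --pt "0 0 0.2 0 30" --pt "0 0 0.25 0 30" --pt "0 0 0.28 0 30" --pt "0 0 0.28 0 30"

```text
clock: 39.38
position: [0.5293, 0.0556, 0.1154]
ee_rot: [0.0, 0.992, 0.126, 0.001]
contact_force: [1.0, -0.3, -1.0]
width: 0.0348
gripper_force: 40.8
```

```bash
python3 go.py 0.5290,0.0549,0.115
```

```text
t39.38 pos [0.5293 0.0556 0.1154] psi 14.5 tilt 0.001 F [ 1.  -0.3 -1. ] w 0.0348 g 40.8
0.5290,0.0549,0.115 [-0.01  0.01  0.01]
```

Call:
play_rows --pt "0 0 0.03 0 30" --pt "0 0 0.03 0 30" --pt "0 0 0.03 0 40" --pt "0 0 0.03 0 50" --pt "0 0 0.03 0 60"

```text
clock: 40.0
position: [0.5289, 0.0556, 0.1136]
ee_rot: [0.0, 0.992, 0.126, 0.0]
contact_force: [-0.1, -0.4, 0.4]
width: 0.0602
gripper_force: 0.0
```

Call:
play_rows --pt "0 0 0 0 60" --pt "0 0 0 0 60" --pt "0 0 -0.4 0 60" --pt "0 0 -1.2 0 60" --pt "0 0 -2.0 0 60"

```text
clock: 40.62
position: [0.5286, 0.0556, 0.1943]
ee_rot: [-0.0, 0.992, 0.126, -0.0]
contact_force: [0.3, -0.2, 0.3]
width: 0.0602
gripper_force: 0.0
```

Call:
play_rows --pt "0 0 -0.6 0 60" --pt "0 0 -0.8 0 60" --pt "-0.23 1.0 -0.8 0 60" --pt "-0.46 2.0 -0.8 0 60" --pt "-0.7 3.0 -0.8 0 60"

```text
clock: 41.25
position: [0.5312, -0.0685, 0.2247]
ee_rot: [-0.0, 0.992, 0.126, -0.001]
contact_force: [0.9, 0.2, -0.3]
width: 0.06
gripper_force: 0.0
```

Call:
play_rows --pt "-0.23 1.1 0 0 60" --pt "-0.46 2.2 0 0 60" --pt "-0.7 3.3 0 0 60" --pt "-0.95 4.3 0 0 60" --pt "-1.15 5.0 0 0 60"

```text
clock: 41.88
position: [0.5366, -0.2745, 0.2243]
ee_rot: [-0.001, 0.992, 0.125, -0.001]
contact_force: [0.3, -0.1, 0.5]
width: 0.0602
gripper_force: 0.0
```

Call:
play_rows --pt "-0.15 0.5 0 0 60" --pt "-0.15 0.6 0 0 60" --pt "-0.15 0.6 0 0 60" --pt "-0.15 0.6 0 0 60"

```text
clock: 42.38
position: [0.5375, -0.2962, 0.2258]
ee_rot: [-0.0, 0.992, 0.127, 0.0]
contact_force: [0.2, -0.4, 0.4]
width: 0.0602
gripper_force: 0.0
```

```bash
python3 go.py 0.5380,-0.2985,0.114,14.5; python3 chk.py | grep -v yellow
```

```text
t42.38 pos [ 0.5375 -0.2962  0.2258] psi 14.6 tilt 0.001 F [ 0.2 -0.4  0.4] w 0.0602 g 0.0
0.5380,-0.2985,0.114,14.5 [-0.    0.06  2.79] turn 0.01
top orange 165 [array([0.5288, 0.0551]), np.float64(0.0188)] 0.1438
top green 30 [array([ 0.5502, -0.2959]), np.float64(0.0121)] 0.1423
side orange 205 [array([0.5271, 0.0566]), np.float64(0.019)] 0.1431
side green 123 [array([ 0.5345, -0.296 ]), np.float64(0.0173)] 0.1413
side purple 103 [array([ 0.5358, -0.3675]), np.float64(0.0173)] 0.1406
```

Call:
play_rows --pt "0 0.06 0.7 0 60" --pt "0 0.06 1.4 0 60" --pt "0 0.06 2.1 0 60" --pt "0 0.06 2.6 0 60" --pt "0 0.06 2.79 0 60"

```text
clock: 43.1
position: [0.5375, -0.2988, 0.113]
ee_rot: [-0.001, 0.992, 0.126, -0.001]
contact_force: [-0.1, 0.7, 0.1]
width: 0.0599
gripper_force: 0.0
```

Call:
play_rows --pt "0 0 0 0 60" --pt "0 0 0 0 30" --pt "0 0 0 0 30" --pt "0 0 0 0 30" --pt "0 0 0 0 30"

```text
clock: 43.72
position: [0.5387, -0.3001, 0.1155]
ee_rot: [0.001, 0.992, 0.126, 0.001]
contact_force: [0.4, 1.8, 5.2]
width: 0.0347
gripper_force: 40.7
```

Call:
play_rows --pt "0 0 0 0 30" --pt "0 0 0 0 30"

```text
clock: 43.98
position: [0.5387, -0.3001, 0.1155]
ee_rot: [0.001, 0.992, 0.126, 0.001]
contact_force: [-0.3, 1.5, 5.4]
width: 0.0346
gripper_force: 40.7
```

Call:
play_rows --pt "0 0 -0.3 0 30" --pt "0 0 -0.8 0 30" --pt "0 0 -1.4 0 30" --pt "0 0 -2.1 0 30" --pt "0 0 -2.6 0 30"

```text
clock: 44.6
position: [0.5379, -0.2999, 0.2192]
ee_rot: [0.0, 0.992, 0.126, 0.0]
contact_force: [0.4, 0.0, -3.0]
width: 0.0346
gripper_force: 40.5
```

Call:
play_rows --pt "0.03 -0.4 0 0 30" --pt "0.08 -1.2 0 0 30" --pt "0.14 -2.05 0 0 30" --pt "0.2 -2.95 0 0 30" --pt "0.25 -3.85 0 0 30"

```text
clock: 45.22
position: [0.5073, -0.1456, 0.2165]
ee_rot: [-0.001, 0.992, 0.126, -0.001]
contact_force: [-0.2, -0.4, -2.7]
width: 0.0348
gripper_force: 40.6
```

Call:
play_rows --pt "0.06 -0.9 0 0 30" --pt "0.12 -1.7 0 0 30" --pt "0.16 -2.4 0 0 30" --pt "0.2 -3.0 0 0 30" --pt "0.22 -3.26 0 0 30"

```text
clock: 45.85
position: [0.483, -0.0178, 0.2169]
ee_rot: [-0.001, 0.992, 0.127, -0.001]
contact_force: [0.5, 0.7, -3.7]
width: 0.0347
gripper_force: 40.7
```

Call:
play_rows --pt "0 0 0 0 30" --pt "0 0 0 0 30"

```text
clock: 46.1
position: [0.4851, -0.0204, 0.2178]
ee_rot: [0.0, 0.992, 0.126, -0.0]
contact_force: [-0.3, -0.3, -2.6]
width: 0.0346
gripper_force: 40.7
```

```bash
python3 go.py 0.4848,-0.0186,0.115
```

```text
t46.10 pos [ 0.4851 -0.0204  0.2178] psi 14.5 tilt 0.001 F [-0.3 -0.3 -2.6] w 0.0346 g 40.7
0.4848,-0.0186,0.115 [ 0.   -0.05  2.57]
```

Call:
play_rows --pt "0 -0.02 0.2 0 30" --pt "0 -0.02 0.8 0 30" --pt "0 -0.02 1.4 0 30" --pt "0 -0.02 1.9 0 30" --pt "0 -0.02 2.3 0 30"

```text
clock: 46.72
position: [0.4844, -0.0195, 0.1246]
ee_rot: [-0.0, 0.992, 0.126, -0.001]
contact_force: [-0.5, 0.3, -3.7]
width: 0.0346
gripper_force: 40.6
```

Call:
play_rows --pt "0 0 0.1 0 30" --pt "0 0 0.2 0 30" --pt "0 0 0.25 0 30" --pt "0 0 0.3 0 30" --pt "0 0 0.3 0 30"

```text
clock: 47.35
position: [0.4856, -0.0191, 0.1155]
ee_rot: [0.0, 0.992, 0.126, 0.001]
contact_force: [-3.0, 0.3, 4.5]
width: 0.0345
gripper_force: 41.4
```

```bash
python3 go.py 0.4848,-0.0186,0.115
```

```text
t47.35 pos [ 0.4856 -0.0191  0.1155] psi 14.5 tilt 0.002 F [-3.   0.3  4.5] w 0.0345 g 41.4
0.4848,-0.0186,0.115 [-0.02 -0.02  0.01]
```

Call:
play_rows --pt "0 0 0 0 40" --pt "0 0 0 0 50" --pt "0 0 0 0 60" --pt "0 0 0 0 60" --pt "0 0 0 0 60"

```text
clock: 47.98
position: [0.4848, -0.019, 0.114]
ee_rot: [0.0, 0.992, 0.126, -0.0]
contact_force: [-0.0, 0.1, -0.3]
width: 0.0598
gripper_force: 0.0
```

Call:
play_rows --pt "0 0 -0.3 0 60" --pt "0 0 -1.0 0 60" --pt "0 0 -1.8 0 60" --pt "0 0 -2.6 0 60" --pt "0 0 -2.8 0 60"

```text
clock: 48.6
position: [0.4862, -0.0192, 0.2289]
ee_rot: [0.001, 0.992, 0.126, 0.003]
contact_force: [0.1, 0.2, 0.0]
width: 0.0599
gripper_force: 0.0
```

Call:
play_rows --pt "-0.1 1.0 0 0 60" --pt "-0.2 2.0 0 0 60" --pt "-0.3 3.1 0 0 60" --pt "-0.45 4.2 0 0 60" --pt "-0.55 5.2 0 0 60"

```text
clock: 49.22
position: [0.5152, -0.2272, 0.2253]
ee_rot: [-0.0, 0.992, 0.126, -0.001]
contact_force: [0.7, -0.4, 0.7]
width: 0.06
gripper_force: 0.0
```

Call:
play_rows --pt "-0.1 1.2 0 0 60" --pt "-0.22 2.3 0 0 60" --pt "-0.35 3.1 0 0 60" --pt "-0.39 3.59 0 0 60" --pt "-0.39 3.59 0 0 60"

```text
clock: 49.85
position: [0.5362, -0.3693, 0.2252]
ee_rot: [-0.001, 0.992, 0.125, -0.0]
contact_force: [-0.3, 1.0, 0.1]
width: 0.06
gripper_force: 0.0
```

Call:
play_rows --pt "0 0 0 0 60" --pt "0 0 0 0 60"

```text
clock: 50.1
position: [0.5364, -0.3674, 0.2264]
ee_rot: [-0.0, 0.992, 0.127, 0.0]
contact_force: [0.2, -0.7, -0.2]
width: 0.0596
gripper_force: 0.0
```

```bash
python3 go.py 0.537,-0.369,0.114,14.5; python3 chk.py | grep -v yellow
```

```text
t50.10 pos [ 0.5364 -0.3674  0.2264] psi 14.6 tilt 0.000 F [ 0.2 -0.7 -0.2] w 0.0596 g 0.0
0.537,-0.369,0.114,14.5 [0.   0.04 2.81] turn 0.01
top orange 166 [array([0.5287, 0.0551]), np.float64(0.0188)] 0.144
top green 159 [array([ 0.4858, -0.0191]), np.float64(0.0187)] 0.1442
top purple 104 [array([ 0.5385, -0.3683]), np.float64(0.0179)] 0.1414
side orange 200 [array([0.5283, 0.0554]), np.float64(0.0197)] 0.1427
side green 173 [array([ 0.4845, -0.0177]), np.float64(0.0193)] 0.1429
side purple 109 [array([ 0.5352, -0.3666]), np.float64(0.0167)] 0.1403
```

Call:
play_rows --pt "0 0.02 0.7 0 60" --pt "0 0.02 1.4 0 60" --pt "0 0.02 2.1 0 60" --pt "0 0.02 2.6 0 60" --pt "0 0.02 2.8 0 60"

```text
clock: 50.82
position: [0.5361, -0.3686, 0.113]
ee_rot: [-0.001, 0.992, 0.126, -0.001]
contact_force: [0.2, -0.3, -0.4]
width: 0.0598
gripper_force: 0.0
```

Call:
play_rows --pt "0 0 0 0 60" --pt "0 0 0 0 30" --pt "0 0 0 0 30" --pt "0 0 0 0 30" --pt "0 0 0 0 30"

```text
clock: 51.45
position: [0.5373, -0.3704, 0.1155]
ee_rot: [0.001, 0.992, 0.126, 0.001]
contact_force: [-0.0, -1.3, 6.0]
width: 0.0348
gripper_force: 40.4
```

Call:
play_rows --pt "0 0 0 0 30" --pt "0 0 0 0 30"

```text
clock: 51.7
position: [0.5373, -0.3704, 0.1155]
ee_rot: [0.001, 0.992, 0.126, 0.001]
contact_force: [0.7, -0.9, 5.5]
width: 0.0348
gripper_force: 40.4
```

Call:
play_rows --pt "0 0 -0.3 0 30" --pt "0 0 -0.8 0 30" --pt "0 0 -1.4 0 30" --pt "0 0 -2.1 0 30" --pt "0 0 -2.6 0 30"

```text
clock: 52.32
position: [0.5364, -0.3692, 0.2191]
ee_rot: [-0.0, 0.992, 0.126, -0.0]
contact_force: [0.4, -0.2, -1.4]
width: 0.0348
gripper_force: 40.2
```

Call:
play_rows --pt "0.14 -0.4 0 0 30" --pt "0.41 -1.2 0 0 30" --pt "0.69 -2.05 0 0 30" --pt "1.0 -2.95 0 0 30" --pt "1.3 -3.85 0 0 30"

```text
clock: 52.95
position: [0.5472, -0.2043, 0.2164]
ee_rot: [-0.001, 0.992, 0.126, -0.001]
contact_force: [0.3, 0.4, -2.7]
width: 0.0346
gripper_force: 40.3
```

Call:
play_rows --pt "0.3 -0.9 0 0 30" --pt "0.6 -1.8 0 0 30" --pt "0.9 -2.6 0 0 30" --pt "1.1 -3.2 0 0 30" --pt "1.17 -3.41 0 0 30"

```text
clock: 53.58
position: [0.5581, -0.0611, 0.2168]
ee_rot: [-0.001, 0.992, 0.127, -0.002]
contact_force: [0.8, -0.9, -1.8]
width: 0.0349
gripper_force: 40.3
```

Call:
play_rows --pt "0 0 0 0 30" --pt "0 0 0 0 30"

```text
clock: 53.82
position: [0.5594, -0.0644, 0.2177]
ee_rot: [0.0, 0.992, 0.126, -0.0]
contact_force: [-0.1, 0.3, -2.2]
width: 0.035
gripper_force: 40.4
```

```bash
python3 go.py 0.5594,-0.0634,0.115; python3 chk.py | grep purple
```

```text
t53.83 pos [ 0.5594 -0.0644  0.2177] psi 14.5 tilt 0.001 F [-0.1  0.3 -2.2] w 0.0350 g 40.4
0.5594,-0.0634,0.115 [ 0.01 -0.03  2.57]
```

Call:
play_rows --pt "0 0 0.2 0 30" --pt "0 0 0.8 0 30" --pt "0 0 1.4 0 30" --pt "0 0 1.9 0 30" --pt "0 0 2.3 0 30"

```text
clock: 54.55
position: [0.5591, -0.064, 0.1247]
ee_rot: [-0.0, 0.992, 0.126, -0.001]
contact_force: [0.4, -1.0, -1.9]
width: 0.0349
gripper_force: 40.4
```

Call:
play_rows --pt "0 0 0.1 0 30" --pt "0 0 0.2 0 30" --pt "0 0 0.25 0 30" --pt "0 0 0.3 0 30" --pt "0 0 0.3 0 30"

```text
clock: 55.18
position: [0.5604, -0.0638, 0.1155]
ee_rot: [0.0, 0.992, 0.126, 0.001]
contact_force: [-0.9, 0.1, 4.7]
width: 0.0347
gripper_force: 40.9
```

```bash
python3 go.py 0.5594,-0.0634,0.115
```

```text
t55.17 pos [ 0.5604 -0.0638  0.1155] psi 14.5 tilt 0.002 F [-0.9  0.1  4.7] w 0.0347 g 40.9
0.5594,-0.0634,0.115 [-0.02 -0.02  0.01]
```

Release, rise and back off to the side for a clear check.

Call:
play_rows --pt "0 0 0 0 40" --pt "0 0 0 0 50" --pt "0 0 0 0 60" --pt "0 0 0 0 60" --pt "0 0 0 0 60"

```text
clock: 55.8
position: [0.5596, -0.0637, 0.114]
ee_rot: [0.0, 0.992, 0.126, -0.0]
contact_force: [0.1, -0.4, -0.6]
width: 0.0601
gripper_force: 0.0
```

Call:
play_rows --pt "0 0 -0.3 0 60" --pt "0 0 -1.0 0 60" --pt "0 0 -1.8 0 60" --pt "0 0 -2.6 0 60" --pt "0 0 -3.2 0 60"

```text
clock: 56.42
position: [0.5601, -0.0638, 0.2447]
ee_rot: [0.001, 0.992, 0.126, 0.001]
contact_force: [-0.7, 0.7, 0.4]
width: 0.06
gripper_force: 0.0
```

Call:
play_rows --pt "-0.6 1.0 0 0 60" --pt "-1.2 2.0 0 0 60" --pt "-1.8 3.0 0 0 60" --pt "-2.4 4.0 0 0 60" --pt "-3.0 5.0 0 0 60"

```text
clock: 57.05
position: [0.4931, -0.2888, 0.2432]
ee_rot: [0.001, 0.992, 0.126, 0.001]
contact_force: [0.5, 0.4, 0.0]
width: 0.06
gripper_force: 0.0
```

Call:
play_rows --pt "-0.6 1.0 0 0 60" --pt "-1.2 2.0 0 0 60" --pt "-1.8 3.0 0 0 60" --pt "-1.8 3.0 0 0 60" --pt "-1.8 3.0 0 0 60"

```text
clock: 57.68
position: [0.4537, -0.4212, 0.2425]
ee_rot: [-0.0, 0.992, 0.126, 0.0]
contact_force: [0.4, 0.3, 0.6]
width: 0.0603
gripper_force: 0.0
```

```bash
python3 go.py; python3 chk.py; python3 - <<'E'
from rig import manip
from h import *
a=manip.get_image('top'); cv2.imwrite('pics/t5.png',a['img'][130:350,100:520,::-1])
for d in(pickle.load(open('top0.pkl','rb')),a):
    P=cloud(d);h=H(d)
    for c in('red','blue'):
        lo,hi=COL[c];m=(h[...,0]>=lo)|((h[...,0]<6) if c=='red' else False);m&=(h[...,0]<=hi)&(h[...,1]>110)&(P[...,2]>.05)&(P[...,2]<.072)&(abs(P[...,1])<.12)&(P[...,0]<.53)&(P[...,0]>.44)
        q=P[m];print(c,len(q),np.median(q,0).round(4))
E
```

```text
t57.67 pos [ 0.4537 -0.4212  0.2425] psi 14.5 tilt 0.001 F [0.4 0.3 0.6] w 0.0603 g 0.0
top yellow 307 (((0.4166658818721771, 0.3465944528579712), 0.023082666099071503), np.float64(0.07992416416479196))
top orange 164 [array([0.5288, 0.0549]), np.float64(0.0189)] 0.1437
top green 158 [array([ 0.4859, -0.0192]), np.float64(0.0188)] 0.1438
top purple 170 [array([ 0.5616, -0.0652]), np.float64(0.019)] 0.1441
side yellow 501 (((0.41492414474487305, 0.3455972969532013), 0.02374953404068947), np.float64(0.08019854673072047))
side orange 204 [array([0.5269, 0.0554]), np.float64(0.0188)] 0.1431
side green 181 [array([ 0.4845, -0.0183]), np.float64(0.0191)] 0.1431
side purple 148 [array([ 0.5597, -0.0632]), np.float64(0.0184)] 0.1424
red 280 [ 0.5013 -0.0761  0.0654]
blue 278 [0.4705 0.0392 0.0659]
red 281 [ 0.5013 -0.0761  0.0659]
blue 280 [0.4705 0.0392 0.0658]
```

View pics/t5.png

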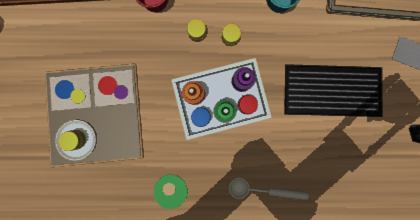

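Final view: all three bottles are back in the caddy (within about 3 mm), the yellow jar is in the saucer (lid at crop (68,140), offset by parallax), and red and blue have not moved.

```bash
python3 -c "
from rig import manip
print(manip.sign_off())"
```

```text
the job is handed in; nothing more can be done
None
```

The job is handed in at about 58 s: the yellow jar stands about 1 mm from the saucer's centre, the three bottles are back within about 3 mm of where they stood, and the red and blue jars have not moved, all by camera measurement; the sign-off returned no verdict.

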